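# Switch on the orange work lamp at the second-hand tool stall

## Robot

A 6-joint arm with a two-finger parallel gripper is mounted at the origin on the work surface. World frame = base frame: x ahead of the robot, y to its left, z up, the work surface at z = 0. Lengths are in m, angles in rad, forces in N, time in s.
With the tool pointing down it reaches from about 0.25 to 0.775 m from the base axis. Payload 4 kg.
Tool frame: the origin (TCP) lies midway between the tips of the shut fingers; the grasp point (between the pads) lies 19 mm behind it; z points along the fingers, y is the line along which they close (so a half turn about z gives the same grasp; the last joint's range is limited). The gripper opens to 94 mm and grips with 3 to 60 N. Pads are 16 mm wide; open, the fingers measure 119 mm over their backs; the gripper's body (75 mm by 177 mm) begins 78 mm behind the grasp point.
Start: joints at [-1.332, 0.087, 1.371, -0, 1.684, -0.103], TCP at [0.184, -0.518, 0.175] pointing down, gripper open.
Joint ranges: [-3.1, 3.1], [-0.76, 2.03], [0.27, 2.55], [-1.08, 4.22], [0.17, 2.65], [-2.57, 2.57]. Speed limits (rad/s): [2.79, 2.79, 3.14, 3.14, 3.14, 3.14].

## Interface

Orientations are given as [roll, pitch, yaw] about the fixed x, y, z axes, in that order (R = Rz(yaw) Ry(pitch) Rx(roll)).
In Python, from bench import get_obs, snapshot, close_job gives the robot as it stands. The module is installed in compiled form; this text tells all that it offers.
- The arm moves only by the tool drive_tool, never from a script. Its argument "commands" is a list of rows, each a list of 6 numbers: the shift along the tool's x, y, z in units of 0.04 m (1.0 is 0.04 m), then the turn, a rotation vector about the tool's x, y, z in units of 0.1 rad (1.0 is 0.1 rad). In form: [[dx, dy, dz, wx, wy, wz], ...]. A call has 1 to 20 rows; each row shifts and turns the commanded pose from where the row before left it, along the tool's axes as they then stand; what a row does not reach is not made up. A row lasts 1/8 s, in which the tool goes at most 62.5 mm and 10.7 degrees, less where a joint would pass 70% of its speed; a pose out of reach is approached as far as the arm can. A call with a number of a shift or a turn outside -1 to 1 is refused whole. A call with a gripper value outside its range is refused whole. "gripper" is the closure, from 0 (fully open) to 1 (shut), set as the call begins (left out, the last holds). The fingers move at their own pace and stop on an object; the grip force is fixed at half the most. Time passes only in rows, so rows that do not move let the fingers close. It gives the time, the measured TCP pose, the force, the opening and the grip force at its end, in the units of the state.
- get_obs(): the state, without advancing time (a new reading comes with each control period).
- snapshot(name): name is "scene" or "top"; returns a dict with "image" (400x640x3 uint8, blue, green, red), "range_z" (400x640 float32, m along the optical axis (not along the pixel's ray), 0 where there is no reading), "fx", "fy", "cx", "cy" (pixels), "rvec" (rotation vector, rad) and "tvec" (3), from world to camera coordinates, as OpenCV has them. Camera axes: x right, y down, z forward; pixel columns grow to the right and rows downward; lengths in m; the calibration is good to about 2 mm. A picture is of the moment at which its call begins.
- close_job(): hands the job in; it is judged then, once.
The state is a dict: "time": time; "joint_positions": joint angles; "qvel": joint speeds; "joint_torque": joint torques, N m; "tool_pos": TCP position; "ee_rot": TCP orientation; "wrist_force": force on the tool from outside, world axes, zero at the start; "wrist_torque": the same for the moment, N m; "width": finger opening in m; "finger_force": force on a finger pad.
Only numpy, scipy, OpenCV 4.12 (cv2) and the standard library are available. Lean on these libraries where they do the work, as an engineer would, in place of code of your own. Each camera call takes 0.05 s, during which the arm holds its last target. There are 200 camera calls.

## Task

A customer wants to see the orange work lamp tested. Push the little white ridge of its slide switch towards the lens until it has clicked fully over to ON, then let go of it. Leave the blue lamp switched off.

Things in the scene. Friction and masses are not known exactly. Their poses are not given: they have to be found in the camera images.
- orange_lamp_ridge (a point): Top centre of the white switch ridge on the orange lamp, moving with the switch. x points along the lamp to its lens (ON, green dot; the red dot is OFF), y across it, z up. Ridge: 8 mm thick along x, 22 mm wide along y, 8 mm proud of a grey 40 x 22 mm plate lying flush with the lamp's flat level top, itself 9 mm below this point. At OFF this point is 71 mm above the counter.
- orange_lamp_slide (a joint): Slide switch of the orange lamp, m: 0 is fully OFF (as found), 0.014 fully ON, against its stop, towards the lens. A detent holds it at either end: about 4 N pushes it over the middle (0.007), beyond which it snaps to the end by itself; short of the middle it springs back.
- blue_lamp_ridge (a point): Same point on the blue lamp, to stay OFF. Both lamps are alike: flat-lying boxes 84 mm wide, 210 mm long, black battery end, round steel-rimmed lens end 80 mm across, in black cradles fixed to the counter (they do not move). The flat top runs 60 mm to both ends of the OFF ridge and 36 mm to each side; 70 mm lensward the head begins, rising 11 mm above this point: the lamp's highest part.
- blue_lamp_slide (a joint): Slide switch of the blue lamp, m: 0 is fully OFF (as found), 0.014 fully ON; the same detent.
Things that resemble listed ones, but are neither listed nor needed, are in the scene too. What is shaped like the part that bears blue_lamp_ridge but yellow is not meant.

How it is judged:
At the end, for the whole second after the job is handed in: The orange lamp's switch is fully ON (within 3 mm of its stop, 0.014) and stays there untouched; the blue lamp's switch is still OFF (within 3 mm of 0) (value of joint orange_lamp_slide above 0.011 m and value of joint blue_lamp_slide below 0.003 m).
It fails at once if the blue lamp is switched on (value of joint blue_lamp_slide above 0.007 m).
It also fails if it takes over 40 s, if anything falls off the work surface, if the arm or the gripper's body presses on something with over 40 N, if the wrist force passes 120 N, or if a joint passes its speed limit or range.

## Working session

There is one attempt and no reset: what is moved stays moved. The work goes in short steps, Python scripts to look and compute and a tool call to move; the robot and the scene stay as the last step left them, time stands still between calls to the robot, and variables do not carry over. Pictures are saved under pics/ and viewed, at most 10 in all, crops included, and the job is handed in when it is done.

Besides the shell and the picture viewer there is one more tool, called by a JSON object that holds its "op" and its "data". drive_tool: Moves the arm, as the interface text tells. Its arguments: {"type":"object","properties":{"commands":{"type":"array"},"gripper":{"type":"number"}},"required":["commands"]}

```bash
mkdir -p pics
cat > h.py <<'E'
import numpy as np, cv2, pickle
from bench import get_obs, snapshot, close_job
def take(n,tag):
    s=snapshot(n); cv2.imwrite(f'pics/{tag}.png',s['image']); pickle.dump(s,open(f'{tag}.pkl','wb')); return s
def cloud(s):
    R=cv2.Rodrigues(np.array(s['rvec'],float))[0]; t=np.array(s['tvec'],float).ravel()
    h,w=s['range_z'].shape; u,v=np.meshgrid(np.arange(w),np.arange(h)); z=s['range_z']
    P=np.stack([(u-s['cx'])/s['fx']*z,(v-s['cy'])/s['fy']*z,z],-1)
    W=(P-t)@R; W[z==0]=np.nan; return W
def ray(s,u,v,h):
    R=cv2.Rodrigues(np.array(s['rvec'],float))[0]; t=np.array(s['tvec'],float).ravel()
    d=R.T@np.array([(u-s['cx'])/s['fx'],(v-s['cy'])/s['fy'],1]); c=-R.T@t
    return c+d*(h-c[2])/d[2]
E
python3 - <<'E'
from h import *
for n in('top','scene'): take(n,n+'0')
print(get_obs())
E
```

```text
{'time': 0.1, 'joint_positions': array([-1.33215496e+00,  8.79245999e-02,  1.37207282e+00, -2.94836716e-05,
        1.68357808e+00, -1.03089754e-01]), 'qvel': array([-0.00077279, -0.00189818, -0.00082839, -0.00059316,  0.00029481,
        0.00102154]), 'joint_torque': array([ 1.97335081e-03, -3.41252232e+01, -3.03301620e+01,  7.19875842e-02,
        3.04180034e-02, -1.02278509e-04]), 'tool_pos': array([ 0.18417817, -0.51767626,  0.17411286]), 'ee_rot': array([-3.13961732e+00, -1.74902019e-04,  3.41727662e-01]), 'wrist_force': array([ 0.35733473, -0.289308  , -0.05412418]), 'wrist_torque': array([0.06894057, 0.04400053, 0.03801792]), 'finger_force': 0.0, 'width': 0.0941989046245319}
```

View pics/top0.png

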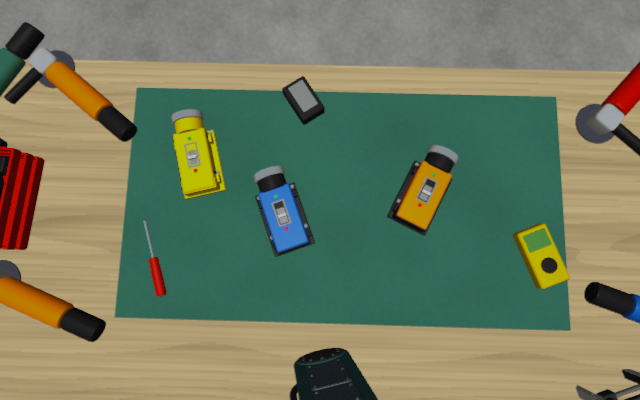

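View pics/scene0.png

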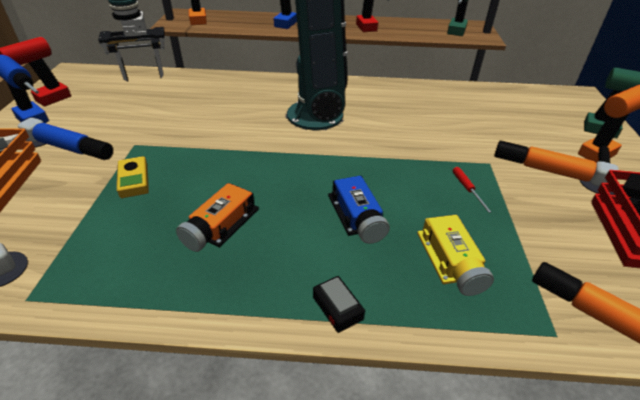

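The top view shows the orange lamp near (425,190) with its lens at (441,157), and the blue lamp near (283,213). In the scene view the orange lamp is near (218,210). Next I measure the orange lamp's dots, plate and ridge.

Run:
```python
from h import *
for n,box in(('top0',(385,140,465,240)),('scene0',(170,175,265,255))):
    s=pickle.load(open(n+'.pkl','rb')); im=s['image']; W=cloud(s)
    x0,y0,x1,y1=box; m=np.zeros(im.shape[:2],bool); m[y0:y1,x0:x1]=1
    hsv=cv2.cvtColor(im,cv2.COLOR_BGR2HSV); H,S,V=[hsv[...,i].astype(int) for i in range(3)]
    flat=m&(H>8)&(H<22)&(S>150)&(V>120)&(abs(W[...,2]-.062)<.006)
    v,u=np.nonzero(flat); 
    r=cv2.minAreaRect(W[flat][:,:2].astype(np.float32)); print(n,'orange top rect',r,'z',np.median(W[flat][:,2]))
    hull=cv2.convexHull(np.stack([u,v],1).astype(np.int32)); hm=np.zeros(im.shape[:2],np.uint8); cv2.fillConvexPoly(hm,hull,1); hm=hm>0
    for nm,k,h in(('white',(S<40)&(V>190),.071),('greyall',(S<70),.062),('green',(H>40)&(H<85)&(S>90),.062),('red',((H<6)|(H>174))&(S>150),.062)):
        kk=hm&k; v,u=np.nonzero(kk)
        if len(u): print(nm,len(u),u.mean().round(1),v.mean().round(1),ray(s,u.mean(),v.mean(),h).round(4),'depthpt',np.nanmedian(W[kk],0).round(4))
    cv2.imwrite(f'pics/{n}c.png',cv2.resize(im[y0:y1,x0:x1],None,fx=5,fy=5,interpolation=cv2.INTER_NEAREST))
a,b=cv2.imread('pics/top0c.png'),cv2.imread('pics/scene0c.png')
c=np.zeros((500,800,3),np.uint8);c[:,:320]=cv2.resize(a,(320,500))[:500]*0+cv2.resize(a,(320,400)).copy()[:1] if 0 else 0
a=cv2.resize(a,(320,400));b=cv2.resize(b,(475,400));cv2.imwrite('pics/crop.png',np.hstack([a,b]))
```

```text
top0 orange top rect ((0.5788090825080872, -0.19993868470191956), (0.08315062522888184, 0.1575305163860321), 63.906524658203125) z 0.061854904316240314
white 9 426.3 191.7 [ 0.5849 -0.2036  0.071 ] depthpt [ 0.5847 -0.2026  0.071 ]
greyall 302 426.3 189.9 [ 0.5908 -0.2059  0.062 ] depthpt [ 0.5904 -0.2053  0.0636]
green 9 433.9 174.7 [ 0.6304 -0.2254  0.062 ] depthpt [ 0.6297 -0.2253  0.0628]
red 4 419.5 204.5 [ 0.5534 -0.1884  0.062 ] depthpt [ 0.5533 -0.1878  0.0648]
scene0 orange top rect ((0.5818281173706055, -0.19964110851287842), (0.0849044993519783, 0.1610029935836792), 64.3314437866211) z 0.060343492196783616
white 11 218.7 201.6 [ 0.587  -0.2036  0.071 ] depthpt [ 0.5851 -0.2041  0.0697]
greyall 223 213.1 209.5 [ 0.608  -0.2143  0.062 ] depthpt [ 0.6003 -0.2114  0.0625]
green 5 206.2 215.6 [ 0.6318 -0.2257  0.062 ] depthpt [ 0.6318 -0.2259  0.0616]
red 2 228.0 196.5 [ 0.5549 -0.188   0.062 ] depthpt [ 0.5531 -0.1886  0.0604]
```

View pics/crop.png

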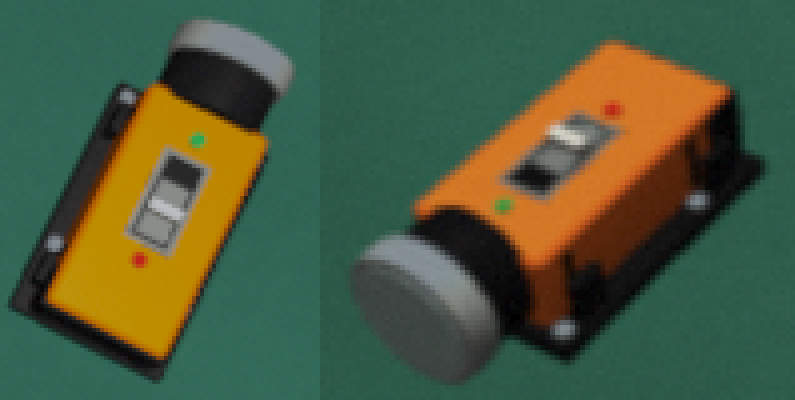

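Both views agree on these values:
- **Ridge:** about (0.585, -0.203), 71 mm high.
- **Lens direction:** -25.9°. The top's width (83 mm) and height (62 mm) match the given sizes.

I'll shut the gripper, turn tool x towards the lens, and travel above the battery side.

{"op": "drive_tool", "data": {"commands": [[0, 0, 0, 0, 0, 1], [0, 0, 0, 0, 0, 1], [0, 0, 0, 0, 0, 1], [0, 0, 0, 0, 0, 1], [0, 0, 0, 0, 0, 1], [0, 0, 0, 0, 0, 1], [0, 0, 0, 0, 0, 1], [0, 0, 0, 0, 0, 0.94]], "gripper": 1}}

```text
time: 1.1
tool_pos: [0.1843, -0.5178, 0.1745]
ee_rot: [-3.141, 0.001, -0.455]
wrist_force: [-0.3, 0.2, -0.9]
width: 0.0172
finger_force: 0.0
```

{"op": "drive_tool", "data": {"commands": [[0.36, -0.955, 0, 0, 0, 0], [0.36, -0.955, 0, 0, 0, 0], [0.36, -0.955, 0, 0, 0, 0], [0.36, -0.955, 0, 0, 0, 0], [0.36, -0.955, 0, 0, 0, 0], [0.36, -0.955, 0, 0, 0, 0], [0.36, -0.955, 0, 0, 0, 0], [0.36, -0.955, 0, 0, 0, 0], [0.36, -0.955, 0, 0, 0, 0], [0.36, -0.955, 0, 0, 0, 0], [0.36, -0.955, 0, 0, 0, 0], [0.36, -0.955, 0, 0, 0, 0], [0, 0, 0, 0, 0, 0], [0, 0, 0, 0, 0, 0]]}}

```text
time: 2.85
tool_pos: [0.5395, -0.1816, 0.1746]
ee_rot: [3.141, 0.001, -0.452]
wrist_force: [0.1, -0.7, 0.9]
width: 0.0003
finger_force: 0.0
```

{"op": "drive_tool", "data": {"commands": [[0, 0, 0.6, 0, 0, 0], [0, 0, 0.6, 0, 0, 0], [0, 0, 0.6, 0, 0, 0], [0, 0, 0.4, 0, 0, 0], [0, 0, 0.3, 0, 0, 0], [0, 0, 0.1, 0, 0, 0], [0, 0, 0.07, 0, 0, 0], [0, 0, 0, 0, 0, 0], [0, 0, 0, 0, 0, 0]]}}

```text
time: 3.98
tool_pos: [0.5405, -0.1815, 0.069]
ee_rot: [3.142, -0.001, -0.452]
wrist_force: [0.2, 0.1, -0.2]
width: 0.0003
finger_force: 0.0
```

Run:
```python
from h import *
s=take('scene','scene1'); cv2.imwrite('pics/c1.png',cv2.resize(s['image'][120:260,150:290],None,fx=4,fy=4,interpolation=cv2.INTER_CUBIC))
```

```text
(no output)
```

View pics/c1.png

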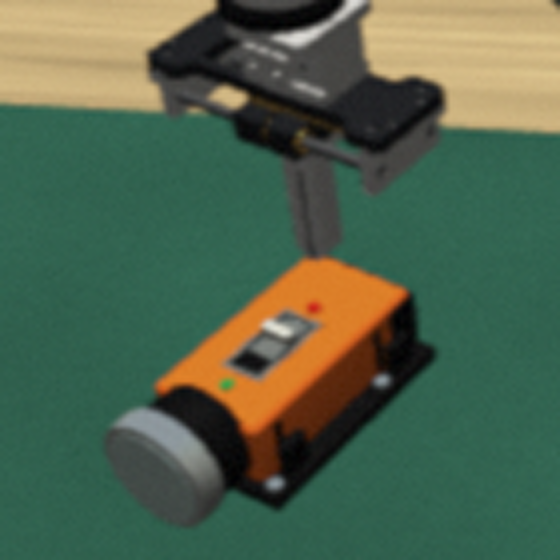

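The finger tip shows at crop (318,253), full image about (229,183), which seems behind where I expected it. I'll project the TCP to check.

Run:
```python
from h import *
s=pickle.load(open('scene1.pkl','rb')); o=get_obs(); print(o['tool_pos'],o['joint_positions'].round(3),o['wrist_force'])
K=np.array([[s['fx'],0,s['cx']],[0,s['fy'],s['cy']],[0,0,1.]])
p=cv2.projectPoints(np.array([o['tool_pos'],o['tool_pos']+[0,0,.1],[.585,-.203,.071]]),np.array(s['rvec'],float),np.array(s['tvec'],float),K,None)[0]; print(p[:,0].round(1))
W=cloud(s)
for v in range(166,192,2): print(v,W[v,229].round(4),W[v,226].round(4),W[v,232].round(4))
```

```text
[ 0.54049402 -0.18149453  0.06899632] [-0.423  0.175  1.485 -0.     1.48   1.6  ] [-0.07132838  0.13325709  0.223034  ]
[[231.3 191.1]
 [226.5 160.4]
 [219.2 201.1]]
166 [ 0.5579 -0.1718  0.1653] [ 0.5533 -0.1809  0.1613] [ 0.5457 -0.1681  0.1565]
168 [ 0.5572 -0.1728  0.1585] [ 0.5501 -0.1827  0.1526] [ 0.5472 -0.1683  0.1513]
170 [ 0.5554 -0.1742  0.1508] [ 0.554  -0.1823  0.1493] [ 0.5475 -0.169   0.1453]
172 [ 0.5545 -0.1752  0.1438] [ 0.5484 -0.1849  0.1385] [ 0.5462 -0.1702  0.1378]
174 [ 0.553  -0.1765  0.1363] [ 0.5489 -0.1856  0.1324] [ 0.5468 -0.1708  0.1319]
176 [ 0.5523 -0.1776  0.1292] [ 0.5473 -0.187   0.1246] [nan nan nan]
178 [ 0.5538 -0.1779  0.124 ] [ 0.549  -0.1873  0.1195] [ 0.5501 -0.1713  0.1215]
180 [ 0.5546 -0.1784  0.118 ] [ 0.5502 -0.1877  0.1139] [ 0.5491 -0.1724  0.1141]
182 [ 0.5541 -0.1794  0.111 ] [ 0.5484 -0.1892  0.1058] [ 0.5493 -0.1731  0.1076]
184 [ 0.5516 -0.1811  0.1023] [ 0.4286 -0.2309 -0.0007] [ 0.4927 -0.1921  0.0539]
186 [ 0.5125 -0.1949  0.0627] [ 0.5124 -0.2033  0.062 ] [ 0.5106 -0.1872  0.0617]
188 [ 0.5169 -0.1943  0.0594] [ 0.5189 -0.2019  0.0604] [ 0.5189 -0.1854  0.0617]
190 [ 0.5277 -0.1916  0.0614] [ 0.5267 -0.2002  0.06  ] [ 0.5305 -0.1825  0.0645]
```

The visible tip ends near z≈0.10 while the reported TCP is at 0.069. I'll take a fresh image from both cameras to see which one holds.

Run:
```python
from h import *
for n in('scene','top'):
    s=take(n,n+'2'); W=cloud(s); o=get_obs()
    d=np.hypot(W[...,0]-o['tool_pos'][0],W[...,1]-o['tool_pos'][1])
    m=(d<.03)&(W[...,2]>.072); z=W[m][:,2]; print(n,o['time'],o['tool_pos'].round(4),m.sum(),np.sort(z)[:12].round(3))
s=pickle.load(open('scene2.pkl','rb'));a=s['image'][120:260,150:290]
t=pickle.load(open('top2.pkl','rb'));b=t['image'][120:260,350:490]
cv2.imwrite('pics/c2.png',cv2.resize(np.hstack([a,b]),(800,400),interpolation=cv2.INTER_CUBIC))
```

```text
scene 4.075 [ 0.5404 -0.1815  0.0689] 917 [0.099 0.101 0.101 0.101 0.101 0.102 0.103 0.103 0.104 0.104 0.105 0.106]
top 4.125 [ 0.5403 -0.1814  0.0688] 1247 [0.107 0.118 0.221 0.475 0.475 0.475 0.475 0.476 0.476 0.476 0.476 0.477]
```

View pics/c2.png

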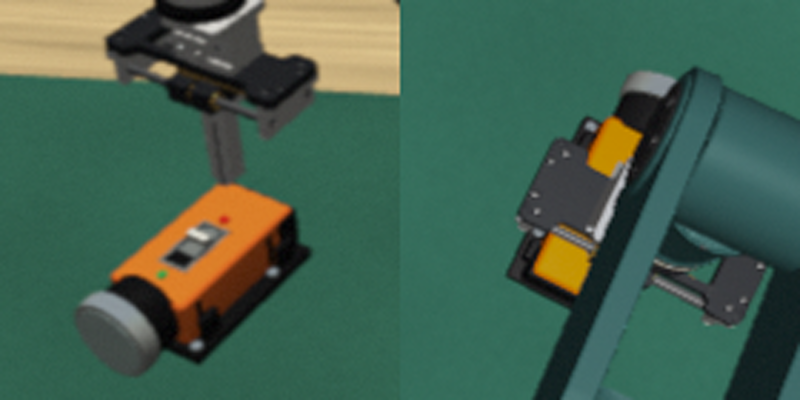

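The fresh views agree with the first one: the tip sits about 30 mm above the reported TCP. The start picture lets me check whether this offset was there from the outset, or is only in the reading now.

Run:
```python
from h import *
s=pickle.load(open('scene0.pkl','rb'))
K=np.array([[s['fx'],0,s['cx']],[0,s['fy'],s['cy']],[0,0,1.]]);rt=(np.array(s['rvec'],float),np.array(s['tvec'],float))
y=.3417; ty=np.array([np.sin(y),-np.cos(y),0]); p=np.array([.1842,-.5177,.1741])
print('pred tips',cv2.projectPoints(np.array([p+.053*ty,p-.053*ty,p+[0,0,.03]+.053*ty,p+[0,0,.03]-.053*ty]),*rt,K,None)[0][:,0].round(1))
W=cloud(s)
for c0,c1 in((115,135),(145,170)):
    m=np.zeros(W.shape[:2],bool); m[40:95,c0:c1]=1; m&=(np.hypot(W[...,0]-p[0],W[...,1]-p[1])<.09)&(W[...,2]>.1)
    v,u=np.nonzero(m); i=np.argsort(-v)[:6]; print([(u[k],v[k],W[v[k],u[k]].round(3).tolist()) for k in i])
s=pickle.load(open('scene2.pkl','rb'));W=cloud(s)
for v in range(146,166,3): print(v,W[v,228].round(3),W[v,200].round(3),W[v,250].round(3))
```

```text
pred tips [[128.6  88.6]
 [164.   84.9]
 [125.9  79.6]
 [161.8  76. ]]
[(np.int64(128), np.int64(81), [0.209, -0.558, 0.203]), (np.int64(127), np.int64(81), [0.214, -0.559, 0.206]), (np.int64(128), np.int64(80), [0.203, -0.56, 0.204]), (np.int64(125), np.int64(80), [0.212, -0.565, 0.208]), (np.int64(126), np.int64(80), [0.214, -0.561, 0.209]), (np.int64(127), np.int64(80), [0.212, -0.559, 0.208])]
[(np.int64(161), np.int64(78), [0.176, -0.468, 0.202]), (np.int64(161), np.int64(77), [0.178, -0.466, 0.206]), (np.int64(160), np.int64(77), [0.182, -0.467, 0.208]), (np.int64(162), np.int64(76), [0.175, -0.463, 0.208]), (np.int64(161), np.int64(76), [0.176, -0.466, 0.209]), (np.int64(160), np.int64(76), [0.179, -0.468, 0.21])]
146 [ 0.577 -0.161  0.238] [ 0.545 -0.24   0.211] [ 0.573 -0.11   0.238]
149 [ 0.574 -0.163  0.227] [ 0.259 -0.356  0.   ] [ 0.584 -0.108  0.238]
152 [ 0.565 -0.167  0.212] [ 0.274 -0.352 -0.001] [ 0.59  -0.107  0.234]
155 [ 0.576 -0.164  0.212] [ 0.293 -0.346  0.001] [ 0.588 -0.108  0.224]
158 [ 0.561 -0.17   0.192] [ 0.306 -0.343 -0.002] [ 0.579 -0.112  0.208]
161 [ 0.555 -0.173  0.178] [ 0.324 -0.338  0.   ] [ 0.583 -0.111  0.202]
164 [ 0.559 -0.173  0.172] [ 0.339 -0.334 -0.   ] [ 0.326 -0.179  0.   ]
```

The offset of about 29 mm was there from the start, and the body height agrees with it, so the reported TCP lies about 29 mm below the real tips. I'll go by the cameras: descend most of that, checking force, then measure again.

{"op": "drive_tool", "data": {"commands": [[0, 0, 0.1, 0, 0, 0], [0, 0, 0.1, 0, 0, 0], [0, 0, 0.1, 0, 0, 0], [0, 0, 0.1, 0, 0, 0], [0, 0, 0.1, 0, 0, 0], [0, 0, 0, 0, 0, 0]]}}

```text
time: 4.88
tool_pos: [0.5397, -0.1813, 0.0478]
ee_rot: [3.141, 0.001, -0.452]
wrist_force: [0.2, -0.1, 0.3]
width: 0.0005
finger_force: 0.0
```

Run:
```python
from h import *
s=take('scene','scene3'); W=cloud(s); o=get_obs(); print(o['tool_pos'].round(4),o['wrist_force'].round(2))
d=np.hypot(W[...,0]-o['tool_pos'][0],W[...,1]-o['tool_pos'][1])
m=(d<.03)&(W[...,2]>.066)&(W[...,2]<.12); v,u=np.nonzero(m); print(np.sort(W[m][:,2])[:15].round(3), v.max())
f=m&(W[...,2]>.085); print('front mean',W[f].mean(0).round(4))
cv2.imwrite('pics/c3.png',cv2.resize(s['image'][150:230,180:260],(560,560),interpolation=cv2.INTER_CUBIC))
```

```text
[ 0.54   -0.1814  0.0481] [ 0.01  0.3  -0.56]
[0.078 0.079 0.079 0.08  0.08  0.082 0.083 0.083 0.084 0.085 0.086 0.086
 0.086 0.086 0.087] 191
front mean [ 0.5479 -0.1785  0.1025]
```

View pics/c3.png

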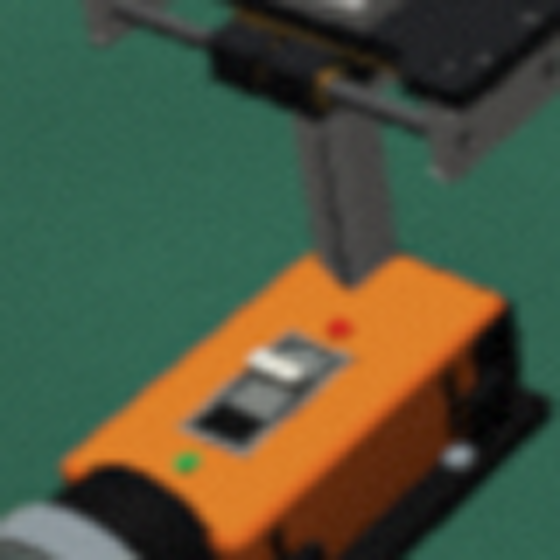

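The image confirms it: the tip is at about 0.077 with reported z 0.048, and nothing is touched. The lowest finger corner, crop (348,285), is full image (229.7,190.7). I'll place its two bottom edges in the lamp frame to check sideways alignment.

Run:
```python
from h import *
s=pickle.load(open('scene3.pkl','rb')); o=np.array([.586,-.2035]); d=np.array([.899,-.437]); n=np.array([.437,.899])
t=np.array([.54,-.1814])-o; print('TCP',t@d,t@n)
for z in(.074,.077,.080):
  print(z,[(round(float((p-o)@d),4),round(float((p-o)@n),4)) for p in (ray(s,180+x/7-.5,150+y/7-.5,z)[:2] for x,y in((316,262),(348,287),(395,255)))])
print('red', (ray(s,180+338/7-.5,150+328/7-.5,.062)[:2]-o)@n)
```

```text
TCP -0.05101169999999993 -0.0002340999999999874
0.074 [(-0.0507, -0.0219), (-0.0453, -0.0022), (-0.0694, 0.0011)]
0.077 [(-0.048, -0.0193), (-0.0426, 0.0003), (-0.0667, 0.0036)]
0.08 [(-0.0454, -0.0166), (-0.04, 0.0029), (-0.0639, 0.0062)]
red -0.0005620135087474142
```

The finger pair is about 20–24 mm wide, its front is about 42 mm behind the ridge, and it is a few mm to the -y side. There is ample overlap, so I'll shift 4 mm, lower to about 4–5 mm above the plate, and advance most of the way.

{"op": "drive_tool", "data": {"commands": [[0, -0.1, 0, 0, 0, 0], [0, 0, 0.1, 0, 0, 0], [0, 0, 0.1, 0, 0, 0], [0, 0, 0.06, 0, 0, 0], [0, 0, 0, 0, 0, 0], [0, 0, 0, 0, 0, 0]]}}

```text
time: 5.68
tool_pos: [0.5419, -0.1779, 0.038]
ee_rot: [3.142, -0.0, -0.452]
wrist_force: [-0.4, 0.5, -0.1]
width: 0.0004
finger_force: 0.0
```

{"op": "drive_tool", "data": {"commands": [[0.15, 0, 0, 0, 0, 0], [0.15, 0, 0, 0, 0, 0], [0.15, 0, 0, 0, 0, 0], [0.15, 0, 0, 0, 0, 0], [0.1, 0, 0, 0, 0, 0], [0, 0, 0, 0, 0, 0], [0, 0, 0, 0, 0, 0]]}}

```text
time: 6.55
tool_pos: [0.5669, -0.19, 0.0379]
ee_rot: [3.142, 0.0, -0.452]
wrist_force: [0.2, -0.2, -0.1]
width: 0.0005
finger_force: 0.0
```

Run:
```python
from h import *
s=take('scene','scene4'); o=get_obs(); print(o['tool_pos'].round(4),o['wrist_force'].round(2))
cv2.imwrite('pics/c4.png',cv2.resize(s['image'][160:240,180:260],(560,560),interpolation=cv2.INTER_CUBIC))
```

```text
[ 0.5669 -0.1899  0.038 ] [0.71 0.18 1.19]
```

View pics/c4.png

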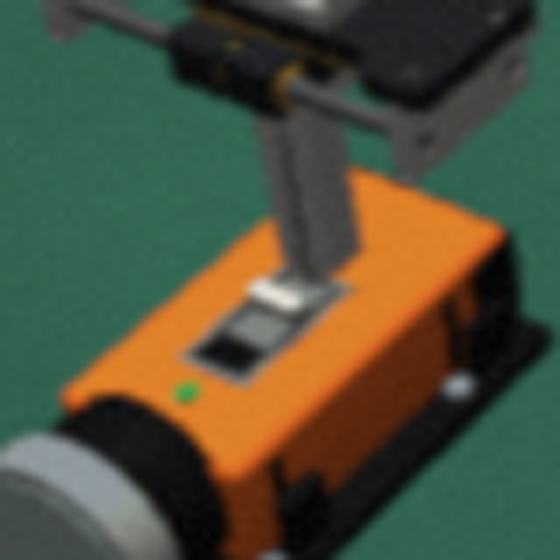

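The finger, with its front corner at crop (315,282), stands just behind the white ridge (275,290), lined up and covering the red dot. Now I push in 2 mm steps.

{"op": "drive_tool", "data": {"commands": [[0.05, 0, 0, 0, 0, 0], [0.05, 0, 0, 0, 0, 0], [0.05, 0, 0, 0, 0, 0], [0.05, 0, 0, 0, 0, 0], [0.05, 0, 0, 0, 0, 0], [0, 0, 0, 0, 0, 0]]}}

```text
time: 7.35
tool_pos: [0.5755, -0.1942, 0.0379]
ee_rot: [3.141, 0.001, -0.452]
wrist_force: [-1.9, 1.2, 1.3]
width: 0.0005
finger_force: 1.4
```

{"op": "drive_tool", "data": {"commands": [[0.05, 0, 0, 0, 0, 0], [0.05, 0, 0, 0, 0, 0], [0, 0, 0, 0, 0, 0]]}}

```text
time: 7.72
tool_pos: [0.5799, -0.1963, 0.0379]
ee_rot: [3.142, -0.001, -0.452]
wrist_force: [-1.9, 0.8, 2.0]
width: 0.0005
finger_force: 1.2
```

Run:
```python
from h import *
s=take('scene','scene5'); o=get_obs(); print(o['tool_pos'].round(4),o['wrist_force'].round(2))
cv2.imwrite('pics/c5.png',cv2.resize(s['image'][160:240,180:260],(560,560),interpolation=cv2.INTER_CUBIC))
```

```text
[ 0.5799 -0.1963  0.0379] [-1.86  1.07  1.13]
```

View pics/c5.png

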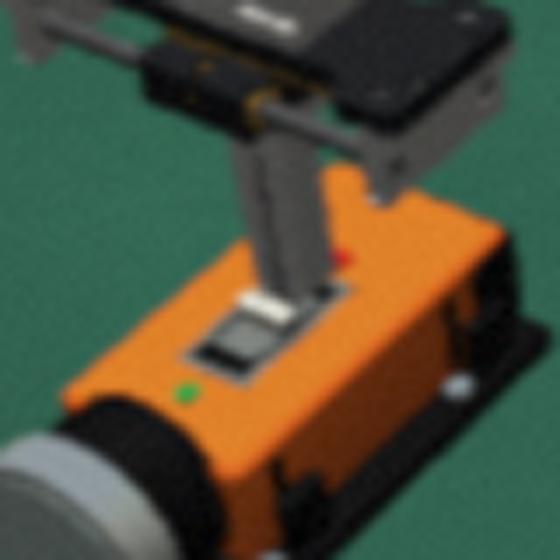

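In contact: the ridge, crop (266,304), has moved about 5–6 mm towards the lens at about 2 N. I'll keep pushing.

{"op": "drive_tool", "data": {"commands": [[0.05, 0, 0, 0, 0, 0], [0.05, 0, 0, 0, 0, 0], [0, 0, 0, 0, 0, 0]]}}

```text
time: 8.15
tool_pos: [0.5839, -0.1983, 0.0381]
ee_rot: [3.142, -0.001, -0.452]
wrist_force: [-0.3, 0.0, -0.4]
width: 0.0006
finger_force: 0.0
```

{"op": "drive_tool", "data": {"commands": [[0.05, 0, 0, 0, 0, 0], [0, 0, 0, 0, 0, 0]]}}

```text
time: 8.4
tool_pos: [0.5852, -0.1989, 0.038]
ee_rot: [3.142, -0.0, -0.452]
wrist_force: [0.1, -0.2, -1.0]
width: 0.0008
finger_force: 0.0
```

{"op": "drive_tool", "data": {"commands": [[0.05, 0, 0, 0, 0, 0], [0, 0, 0, 0, 0, 0]]}}

```text
time: 8.65
tool_pos: [0.5866, -0.1995, 0.0379]
ee_rot: [3.142, 0.001, -0.452]
wrist_force: [-1.4, 0.2, 0.4]
width: 0.0002
finger_force: 0.5
```

The force fell to zero, so the switch snapped over. I'll back off, lift clear, and check.

{"op": "drive_tool", "data": {"commands": [[-0.2, 0, 0, 0, 0, 0], [-0.4, 0, 0, 0, 0, 0], [-0.2, 0, -0.4, 0, 0, 0], [0, 0, -0.8, 0, 0, 0], [0, 0, -0.8, 0, 0, 0], [0, 0, -0.4, 0, 0, 0], [0, 0, 0, 0, 0, 0], [0, 0, 0, 0, 0, 0]]}}

```text
time: 9.65
tool_pos: [0.5573, -0.1854, 0.1326]
ee_rot: [3.141, 0.002, -0.452]
wrist_force: [-0.1, -0.6, -0.3]
width: 0.0008
finger_force: 0.0
```

Run:
```python
from h import *
s=take('scene','scene6'); im=s['image']; hsv=cv2.cvtColor(im,cv2.COLOR_BGR2HSV)
for x0,y0,x1,y1 in((205,192,235,215),):
    m=(hsv[y0:y1,x0:x1,1]<40)&(hsv[y0:y1,x0:x1,2]>190); v,u=np.nonzero(m); p=ray(s,u.mean()+x0,v.mean()+y0,.071); print(len(u),p,(p[:2]-[.587,-.2036])@[.899,-.437])
a=im[150:250,160:260]; b=im[150:250,310:410]
cv2.imwrite('pics/c6.png',cv2.resize(np.hstack([a,b]),(800,400),interpolation=cv2.INTER_CUBIC))
```

```text
11 [ 0.6003731  -0.20807996  0.071     ] 0.013980160268816886
```

View pics/c6.png

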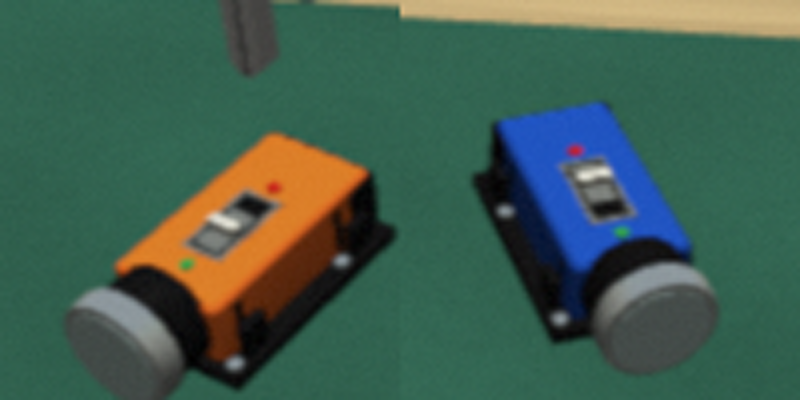

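The orange ridge, crop (222,220), has moved 14.0 mm, which is fully ON. The blue ridge, crop (595,172), is still at its red end, OFF.

```bash
python3 -c "
from bench import close_job; print(close_job())"
```

```text
the job is handed in; nothing more can be done
None
```

The orange lamp's switch measured 14 mm over, fully ON, with the gripper clear of it. The blue lamp's switch is still OFF, and the job is handed in; hand-in returned no verdict.

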